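Rock a tight locating block out of its fixture plate

TASK

The steel locating block sits tight in the slot of the loose aluminium fixture plate: take it by its square boss and rock it clearly from side to side along the slot (tip it to your left, then right, then left again, and so on) while easing it up, until its tongue comes free; do not pull it straight out, as that lifts the plate, which must stay flat on the bench about where it is. Finish still holding the block in the gripper, upright and still, straight above the slot with its tongue just clear of the plate by about a centimetre. Leave the mallet, tool holder and vee block alone.

Things in the scene. Friction and masses are not known exactly. Their poses are not given: they have to be found in the camera images.
- locator_grip (a point): Centre of the square grip boss on top of the locating block: boss 24 x 24 mm, 40 mm tall; this point is half-way up, 20 mm below its flat top and, with the block home, 38 mm above the plate's top. Axes as the block's.
- locator: The locating block: plain steel, loose, 0.35 to 0.65 kg. From the top: boss; shoulder 30 (x) x 72 (y) x 18 mm tall, resting on the plate when home; tongue 12 (x) x 60 (y) x 20 mm deep, filling the slot; all on one centre line. z up, y along tongue and slot (roughly the robot's left). Origin: centre of the tongue's underside, 58 mm below locator_grip.
- locator_foot (a point): Centre of the underside of the block's tongue (same point and axes as the block's origin). With the block home it lies on the slot's floor, 20 mm below the plate's top and 12 mm above the bench. Tipping left means the boss leans to +y.
- slot_mouth (a point): Centre of the slot's mouth in the plate's top face, 32 mm above the bench; z up, y along the slot. The slot is 20 mm deep, 68 mm long: 4 mm spare at each end of the tongue, so the block can tip along the slot (about its x axis) by 0.15 rad or more each way about its foot.
- fixture: Fixture plate: aluminium, 130 (x) x 170 (y) x 32 mm tall, 2.0 kg, loose on the bench; origin at the centre of its underside, axes as slot_mouth; block in its middle, square to it. Two brass sprung pads in the slot pinch the tongue, 21 mm either side of the middle, holding each end by about 14 N friction until it leaves the slot: a straight pull lifts the plate.
- mallet: Bystander: soft-faced mallet lying on the bench, 235 mm long, head 34 mm diameter and 96 mm long with white faces; origin on the bench near the handle's middle, handle to -x.
- toolholder: Bystander: dark steel tool holder standing upright, 52 mm diameter, 125 mm tall; origin at the centre of its underside.
- vblock: Bystander: steel vee block, 50 x 70 x 44 mm with a channel along its top; origin at the centre of its underside.

How it is judged (in metres and radians):
On the way, in this order (a step that is already met when the one before it is completed fails the run):
1. the block is tipped to the robot's left (over 0.06 rad) with its tongue still in the slot (angle between locator_foot's own y axis and vertical above 1.6308 rad and z of locator_foot in the frame of slot_mouth below -0.002 m), for 0.05 s.
2. then to the right, tongue still in the slot (angle between locator_foot's own y axis and vertical below 1.5108 rad and z of locator_foot in the frame of slot_mouth below -0.002 m), for 0.05 s.
3. then to the left again, tongue still in the slot (all of step 1), for 0.05 s.
At the end, for the whole second after the job is handed in: The gripper holds the block, which touches nothing else: its tongue's underside is 3 to 25 mm above the plate's top and within 20 mm of the slot's middle both ways, upright within 0.15 rad and still (under 20 mm/s); the plate lies flat on the bench within 30 mm of where it was (contact force between the fingers and locator above 1 N and contact force between locator and fixture below 0.1 N and z of locator_foot in the frame of slot_mouth between 0.003 and 0.025 m and x of locator_foot in the frame of slot_mouth between -0.02 and 0.02 m and y of locator_foot in the frame of slot_mouth between -0.02 and 0.02 m and angle between locator_foot's own z axis and vertical below 0.15 rad and linear speed of locator below 0.02 m/s and height (world z) of slot_mouth below 0.035 m and angle between slot_mouth's own z axis and vertical below 0.02 rad and distance of slot_mouth from where it was at the start of the episode below 0.03 m); the arm keeps its last pose, push and grip.
It fails at once if the plate is lifted off the bench (slot mouth raised more than 6 mm) (height (world z) of slot_mouth above 0.038 m).
It fails at once if the plate is tipped (more than 0.05 rad) (angle between slot_mouth's own z axis and vertical above 0.05 rad).
It fails at once if the mallet is pushed or knocked (moved more than 20 mm) (distance of mallet from where it was at the start of the episode above 0.02 m).
It fails at once if the tool holder is pushed or knocked (moved more than 20 mm) (distance of toolholder from where it was at the start of the episode above 0.02 m).
It fails at once if the vee block is pushed or knocked (moved more than 20 mm) (distance of vblock from where it was at the start of the episode above 0.02 m).
It also fails if it takes over 48 s, if anything falls off the work surface, if the arm or the gripper's body presses on something with over 40 N, if the wrist force passes 120 N, or if a joint passes its speed limit or range.

ROBOT

A 6-joint arm with a two-finger parallel gripper is mounted at the origin on the work surface. World frame = base frame: x ahead of the robot, y to its left, z up, the work surface at z = 0. Lengths are in mm, angles in rad, forces in N, time in s.
With the tool pointing down it reaches from about 300 to 825 mm from the base axis. Payload 5.4 kg.
Tool frame: the origin (TCP) lies where the fingers leave the gripper's body, on its centre line; the fingertips stand 88 mm ahead of it and the grasp point (between the pads) lies 69 mm ahead of it (arm.tcp_to_grasp is the y of the grasp point in the tool frame, in mm); y points along the fingers, x is the direction in which the jaws open and shut, and the axes are right-handed (so a half turn about y gives the same grasp; the last joint's range is limited). The gripper opens to 92 mm and grips with 3 to 60 N. Pads are 20 mm wide; open, the fingers measure 128 mm over their backs; the gripper's body (75 mm by 189 mm) begins 69 mm behind the grasp point.
Start: joints at [-1.365, 0.158, 1.597, -0, 1.386, -0.21], TCP at [232.231, -526, 302.701] pointing down, gripper open.
Joint ranges: [-2.91, 2.91], [-0.94, 2.29], [0.18, 2.7], [-1.29, 4.43], [0.17, 2.64], [-3, 3]. Speed limits (rad/s): [2.57, 2.57, 3.14, 3.14, 3.14, 3.14].

INTERFACE

Orientations are given as a unit quaternion [w, x, y, z].
In Python, from rig import telemetry, grab_frame, ticket, arm gives the robot as it stands. The module is installed in compiled form; this text tells all that it offers.
- The arm moves only by the tool drive_tool, never from a script. Its argument "increments" is one flat list of numbers, 5 for each row, row after row: the shift along the tool's x, y, z in mm, then the turn about the tool's y in rad, then the opening, from -1 (shut) to 1 (fully open), so that 0 is half open. In form: [dx, dy, dz, turn, claw, dx, dy, dz, turn, claw, ...]. A call has 1 to 12 rows; each row is the pose to reach, as a shift and turn from the pose measured when the call began, along the tool's axes at that moment; what a row does not reach only later rows make up. A row lasts 1/12 s, in which the tool goes at most 41.7 mm and 7.16 degrees, less where a joint would pass 70% of its speed; a pose out of reach is approached as far as the arm can. A call with a gripper value outside its range is refused whole. The fingers move at their own pace and stop on an object; "force" is the grip in N (left out, the last holds). Time passes only in rows, so rows that repeat a pose let the fingers close. It gives the time, the measured TCP pose, the force and the opening at its end, in the units of the state.
- telemetry.get_obs(): the state, without advancing time (a new reading comes with each control period).
- grab_frame(name): name is "scene" or "top" or "wrist"; returns a dict with "image" (420x560x3 uint8, red, green, blue), "fovy" (degrees; the focal length in pixels is half the picture's height over the tangent of half this angle, whatever the lens; pixels are square), "cx", "cy" (the principal point, pixels), "R" (3x3) and "t" (3): a world point X has camera coordinates R X + t. Camera axes: x right, y down, z forward; pixel columns grow to the right and rows downward; lengths in mm; the calibration is good to about 2 mm. The wrist camera is an equidistant fisheye: a pixel r from the principal point sees the ray r / f radians off the axis. A picture is of the moment at which its call begins. There is no depth.
- ticket.hand_in(): hands the job in, once; it reports no verdict.
The state is a dict: "t": time; "joints": joint angles; "qvel": joint speeds; "joint_efforts": joint torques, N m; "eef_pos": TCP position; "eef_rot": TCP orientation; "force": force on the tool from outside, world axes, zero at the start; "moment": the same for the moment, N m; "gripper_width": finger opening in mm.
Only numpy, scipy, OpenCV 4.12 (cv2) and the standard library are available. Lean on these libraries where they do the work, as an engineer would, in place of code of your own. Each camera call takes 0.05 s, during which the arm holds its last target. There are 200 camera calls.

## Working session

There is one attempt and no reset: what is moved stays moved. The work goes in short steps, Python scripts to look and compute and a tool call to move; the robot and the scene stay as the last step left them, time stands still between calls to the robot, and variables do not carry over. Pictures are saved under pics/ and viewed, about 8 in all and at most 12, crops included, and the job is handed in when it is done.

Besides the shell and the picture viewer there is one more tool, called after "Call:" by a JSON object that holds its "fn" and its "kwargs". drive_tool: Moves the arm, as the interface text tells. Its arguments: {"type":"object","properties":{"increments":{"type":"array"},"force":{"type":"number"}},"required":["increments"]}

```bash
mkdir -p pics; python3 - <<'E'
from rig import telemetry, grab_frame, arm
import cv2, numpy as np
print(telemetry.get_obs(), arm.tcp_to_grasp)
for n in("scene","top"):
    f=grab_frame(n); cv2.imwrite(f"pics/{n}1.png",f["image"][:,:,::-1]); np.savez(f"{n}.npz",**f)
    print(n,f["fovy"],f["cx"],f["cy"],f["R"],f["t"])
E
```

```text
{'t': 0.0, 'joints': array([-1.36508738e+00,  1.59057343e-01,  1.59824475e+00, -1.44722539e-05,
        1.38617310e+00, -2.10135591e-01]), 'qvel': array([ 7.35767577e-04, -9.31358013e-04,  2.06990225e-03, -9.12735716e-04,
        6.33014402e-05,  3.11978797e-04]), 'joint_efforts': array([ 1.23828071e-03, -3.85568118e+01, -3.22108626e+01,  7.02406699e-02,
        3.77276866e-02, -1.18871594e-04]), 'eef_pos': array([ 232.13992987, -525.54725788,  301.70783064]), 'eef_rot': array([ 0.59291303, -0.59197677,  0.38648947, -0.38554316]), 'force': array([ 0.25204099, -0.18862043, -0.20977786]), 'moment': array([-0.01219456,  0.00450119, -0.01306762]), 'gripper_width': 91.95734625920898} 69.4
scene 54.841881661029745 272.8345579646218 206.46438427256604 [[ 0.8046916   0.59369097  0.00156577]
 [ 0.43310074 -0.58521887 -0.68552362]
 [-0.40607286  0.55231323 -0.72804871]] [-465.5871662  -180.42373597 1288.25466623]
top 42.22545827540717 285.50003184413885 207.25348241620404 [[-0.01352169 -0.99980061  0.01469384]
 [-0.9926665   0.01165686 -0.12032177]
 [ 0.12012649 -0.01621303 -0.9926262 ]] [  -2.26311489  578.93186237 1404.64421394]
```

View pics/top1.png

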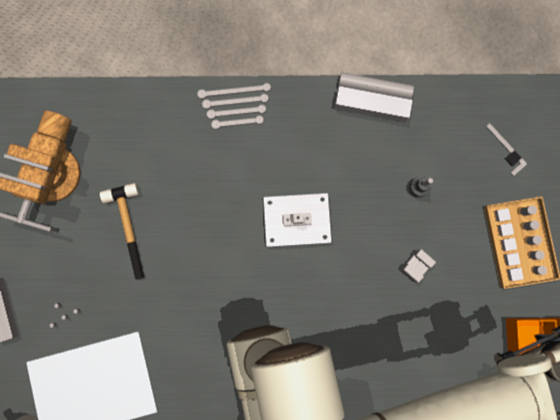

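View pics/scene1.png

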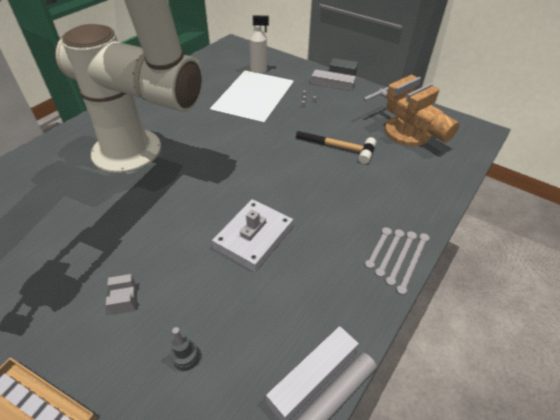

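The top view shows the white plate at about (264–331, 194–247), with the boss near (291–303, 218). The mallet is on the left, and the tool holder (421,187) and vee block (419,265) are on the right, all well clear.

```bash
cat > h.py <<'E'
import numpy as np, cv2
def ray(f,uv,z):
    F=210/np.tan(np.radians(f["fovy"])/2); R,t=np.array(f["R"]),np.array(f["t"])
    d=R.T@np.array([(uv[0]-f["cx"])/F,(uv[1]-f["cy"])/F,1]); c=-R.T@t
    return c+d*(z-c[2])/d[2]
def plate(f,box,thr=140):
    x0,y0,x1,y1=box; g=cv2.cvtColor(f["image"],cv2.COLOR_RGB2GRAY)[y0:y1,x0:x1]
    cs,_=cv2.findContours((g>thr).astype(np.uint8),cv2.RETR_EXTERNAL,cv2.CHAIN_APPROX_NONE)
    h=cv2.convexHull(max(cs,key=cv2.contourArea)).reshape(-1,2)+[x0,y0]
    P=np.array([ray(f,p,32)[:2] for p in h],np.float32)
    return cv2.minAreaRect(P)
E
python3 - <<'E'
from h import *
import numpy as np
from scipy.spatial.transform import Rotation as Ro
f=dict(np.load("top.npz")); 
for th in(140,170,190): print(plate(f,(240,175,355,265),th))
print(ray(f,(297,217.5),90), Ro.from_quat([-.59198,.38649,-.38554,.59291]).as_matrix())
g=dict(np.load("scene.npz")); print(ray(g,(253,213),90))
im=f["image"][185:255,255:340]; cv2.imwrite("pics/c.png",cv2.resize(im[:,:,::-1],None,fx=8,fy=8,interpolation=2))
E
```

```text
((546.8507080078125, -39.54341125488281), (133.16079711914062, 172.75550842285156), 2.839816093444824)
((547.050048828125, -39.30815887451172), (131.6145782470703, 170.74972534179688), 2.8406927585601807)
((546.5775146484375, -39.27245330810547), (130.25709533691406, 169.49681091308594), 2.899463176727295)
[545.63992419 -37.5368428   90.        ] [[ 4.03967704e-01 -4.07658334e-04  9.14773157e-01]
 [-9.14771390e-01  1.83537950e-03  4.03967741e-01]
 [-1.84363672e-03 -9.99998233e-01  3.68519863e-04]]
[545.85587513 -36.816669    90.        ]
```

View pics/c.png

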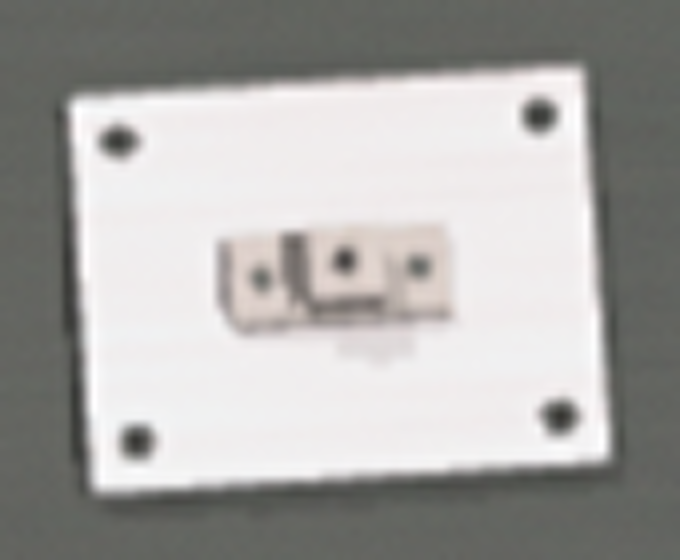

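Plate centre is (547, −39) and yaw is +2.85°. Both views agree on the boss, and the measured size is about 131x171 as it should be. Moving over it now.

Call:
{"fn": "drive_tool", "kwargs": {"increments": [-159, 0, 242, -0.6, 1, -318, 0, 484, -1.205, 1, -318, 0, 484, -1.205, 1, -318, 0, 484, -1.205, 1, -318, 0, 484, -1.205, 1, -318, 0, 484, -1.205, 1, -318, 0, 484, -1.205, 1, -318, 0, 484, -1.205, 1, -318, 0, 484, -1.205, 1, -318, 0, 484, -1.205, 1, -318, 0, 484, -1.205, 1, -318, 0, 484, -1.205, 1], "force": 40}}

```text
t: 1.1
eef_pos: [503.9, -103.8, 302.2]
eef_rot: [0.707, -0.706, -0.018, 0.018]
force: [0.0, -0.3, 0.1]
gripper_width: 92.5
```

Call:
{"fn": "drive_tool", "kwargs": {"increments": [46, 0, 62, 0, 1, 46, 20, 62, 0, 1, 46, 60, 62, 0, 1, 46, 100, 62, 0, 1, 46, 100, 62, 0, 1, 46, 100, 62, 0, 1]}}

```text
t: 1.6
eef_pos: [545.0, -38.8, 200.3]
eef_rot: [0.708, -0.706, -0.016, 0.02]
force: [0.4, 0.6, 1.2]
gripper_width: 91.8
```

```bash
python3 - <<'E'
from rig import telemetry, grab_frame
from h import *
f=grab_frame("wrist"); cv2.imwrite("pics/w1.png",f["image"][:,:,::-1]); np.savez("wrist.npz",**f)
o=telemetry.get_obs(); print(o["t"],o["eef_pos"],o["eef_rot"]); print(f["fovy"],f["cx"],f["cy"],f["R"],f["t"])
E
```

```text
1.65 [546.74863613 -39.59328027 203.1330167 ] [ 0.70754609 -0.70622503 -0.01733498  0.01800654]
65.70646984690485 283.01728271908837 206.1984206240327 [[ 0.9986726   0.05110769 -0.00640692]
 [ 0.05101864 -0.96440727  0.25945273]
 [ 0.00708115 -0.25943521 -0.96573455]] [-540.27517881  -66.66301149  277.77071663]
```

View pics/w1.png

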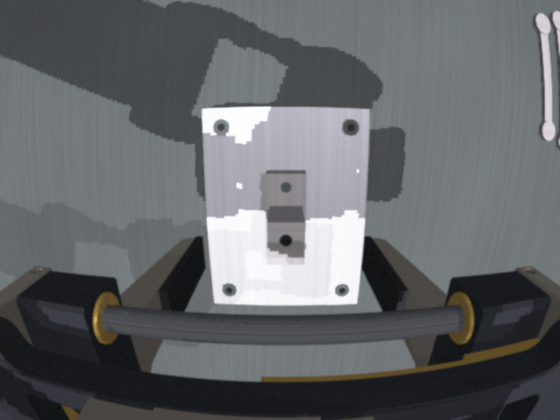

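The wrist view shows the boss's top hole at (286,240), the shoulder hole at (286,187), and the plate's corner holes at (221,127), (350,127), (229,290) and (342,290). The block sits between the fingers.

```bash
cat >> h.py <<'E'
def fray(f,uv,z):
    F=210/np.tan(np.radians(f["fovy"])/2); R,t=np.array(f["R"]),np.array(f["t"])
    p=np.array([uv[0]-f["cx"],uv[1]-f["cy"]]); r=np.linalg.norm(p); a=r/F
    d=R.T@np.r_[p/r*np.sin(a),np.cos(a)]; c=-R.T@t
    return c+d*(z-c[2])/d[2]
E
python3 - <<'E'
from h import *
f=dict(np.load("wrist.npz"))
print(fray(f,(286,240),90),fray(f,(286,187),50))
H=np.array([fray(f,p,32) for p in[(221,127),(350,127),(229,290),(342,290)]]);print(H.round(1),H.mean(0))
E
```

```text
[545.41140897 -38.19245975  90.        ] [544.12323848 -12.38896219  50.        ]
[[ 491.8   28.9   32. ]
 [ 591.2   34.1   32. ]
 [ 498.9 -111.2   32. ]
 [ 599.  -105.8   32. ]] [545.21575437 -38.51011208  32.        ]
```

Call:
{"fn": "drive_tool", "kwargs": {"increments": [-1, 15, 1, 0, 1, -1, 30, 1, 0, 1, -1, 45, 1, 0, 1, -1, 55, 1, 0, 0.5, -1, 58, 1, 0, 0, -1, 58, 1, 0, -1, -1, 58, 1, 0, -1, -1, 58, 1, 0, -1, -1, 58, 1, 0, -1, -1, 58, 1, 0, -1, -1, 58, 1, 0, -1, -1, 58, 1, 0, -1], "force": 25}}

```text
t: 2.65
eef_pos: [545.7, -38.6, 145.3]
eef_rot: [0.708, -0.706, -0.017, 0.018]
force: [-1.0, -0.2, -0.5]
gripper_width: 33.6
```

Call:
{"fn": "drive_tool", "kwargs": {"increments": [0, 0, 0, 0, -1, 0, 0, 0, 0, -1, 0, 0, 0, 0, -1, 0, 0, 0, 0, -1, 0, 0, 0, 0, -1]}}

```text
t: 3.07
eef_pos: [545.9, -38.5, 145.4]
eef_rot: [0.708, -0.706, -0.018, 0.018]
force: [1.4, 0.4, -1.4]
gripper_width: 23.8
```

Gripped at 23.8 mm (the boss is 24). First tip to the left: along +tool z, rising 3 mm.

Call:
{"fn": "drive_tool", "kwargs": {"increments": [0, -0.5, 1.5, 0, -1, 0, -1, 3, 0, -1, 0, -2, 4.5, 0, -1, 0, -2.5, 6, 0, -1, 0, -3, 7.5, 0, -1, 0, -3, 7.5, 0, -1]}}

```text
t: 3.57
eef_pos: [543.5, -31.0, 145.4]
eef_rot: [0.708, -0.706, -0.016, 0.02]
force: [1.0, -3.8, -18.9]
gripper_width: 23.6
```

```bash
python3 - <<'E'
from rig import telemetry, grab_frame
from h import *
f=grab_frame("top"); g=grab_frame("scene");s=grab_frame("wrist")
a=f["image"][185:255,255:340,::-1]; b=g["image"][185:275,200:305,::-1]; c=s["image"][80:320,160:400,::-1]
cv2.imwrite("pics/r1.png",np.hstack([cv2.resize(b,(480,411),interpolation=2),cv2.resize(c,(411,411)) ])[:,:800])
o=telemetry.get_obs(); print(o["t"],o["eef_pos"],o["eef_rot"],o["force"],o["moment"],o["gripper_width"])
E
```

```text
3.7167 [543.30118958 -30.52173916 145.53212637] [ 0.70811361 -0.7056529  -0.01548706  0.01972943] [  0.79303885  -1.72819056 -21.67840608] [-0.59654938 -0.37092566 -0.08449024] 23.949075366702974
```

View pics/r1.png

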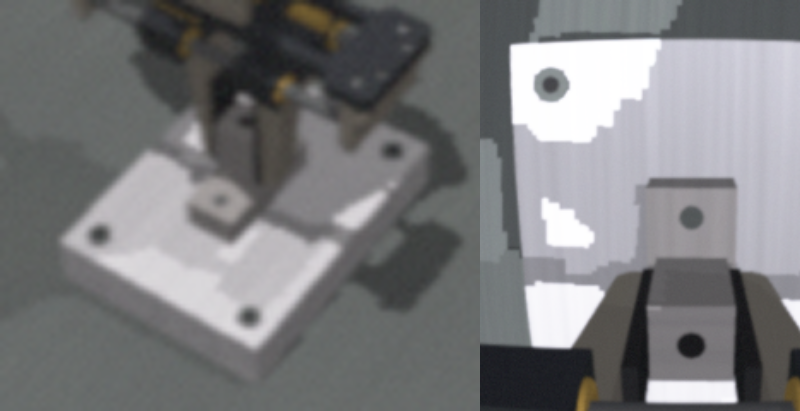

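The block is held in the pads and the plate looks flat. Plate hole is at about (201,130), the shoulder hole at (283,207) and the boss hole at (283,282). Next I'll compute the tilt and any plate shift.

```bash
cat >> h.py <<'E'
def look(save=None):
    """holes: dark blobs in the wrist view, with plate-plane positions"""
    from rig import grab_frame, telemetry
    f=grab_frame("wrist"); o=telemetry.get_obs()
    g=cv2.cvtColor(f["image"],cv2.COLOR_RGB2GRAY)
    if save: cv2.imwrite(save,f["image"][:,:,::-1])
    d=cv2.morphologyEx(g,cv2.MORPH_BLACKHAT,np.ones((19,19)))
    n,_,st,c=cv2.connectedComponentsWithStats((d>28).astype(np.uint8))
    for s,p in zip(st[1:],c[1:]):
        if 40<s[4]<350 and .7<s[2]/s[3]<1.4 and 190<p[0]<375 and 100<p[1]<320:
            print(p.round(1),s[4],"z32",fray(f,p,32)[:2].round(1),"z50",fray(f,p,50)[:2].round(1),"z90",fray(f,p,90)[:2].round(1))
    print(o["t"],o["eef_pos"].round(1),"F",o["force"].round(1),"M",o["moment"].round(2),"w",o["gripper_width"])
E
python3 -c "from h import *;look()"
```

```text
[283.2 206.6] 160 z32 [540.9  -9.1] z50 [540.8  -4.2] z90 [540.4   6.6]
[282.9 281.3] 210 z32 [543.4 -61.3] z50 [543.  -51.6] z90 [542.2 -30.1]
3.7667 [543.3 -30.4 145.7] F [  0.8  -1.3 -22.4] M [-0.48 -0.27 -0.05] w 24.045810509770966
```

```bash
cat > pl.py <<'E'
from h import *
from rig import grab_frame
f=grab_frame("wrist"); g=cv2.cvtColor(f["image"],cv2.COLOR_RGB2GRAY)
for x0 in(180,340):
    w=g[105:160,x0:x0+50]; d=cv2.morphologyEx(w,cv2.MORPH_BLACKHAT,np.ones((25,25)));m=(d>60).astype(np.uint8)
    n,_,st,c=cv2.connectedComponentsWithStats(m); 
    for s,p in zip(st[1:],c[1:]):
        if s[4]>25: p=p+[x0,105]; print(p.round(1),s[4],fray(f,p,32)[:2].round(1))
E
python3 pl.py
```

```text
[201.  129.1] 322 [488.4  37.3]
[184.4 156.4] 61 [477.9  20.1]
[365.1 129.3] 352 [588.1  42.2]
[388.7 149.1] 35 [604.4  31.3]
```

The plate slid 8 mm along with the block. The upward pull of about 20 N had taken the weight off the plate, so it moved instead of the block tipping. I'll regrip higher on the boss for a longer lever, use a lighter grip so it can pivot in the pads, and rock without pulling up.

Call:
{"fn": "drive_tool", "kwargs": {"increments": [0, 0, 0, 0, -0.2, 0, 0, 0, 0, -0.2, 0, 0, 0, 0, -0.2, 0, -7, 0, 0, -0.2, 0, -7, 0, 0, -0.2, 0, -7, 0, 0, -1, 0, -7, 0, 0, -1, 0, -7, 0, 0, -1, 0, -7, 0, 0, -1, 0, -7, 0, 0, -1, 0, -7, 0, 0, -1], "force": 12}}

```text
t: 4.73
eef_pos: [543.3, -30.5, 153.5]
eef_rot: [0.708, -0.706, -0.015, 0.02]
force: [-4.0, -0.3, 6.4]
gripper_width: 24.3
```

```bash
python3 -c "from h import *;look()"; python3 pl.py
```

```text
[204.3 128.2] 325 z32 [488.5  37.5] z50 [493.  38.] z90 [503.   39.3]
[283.2 202.6] 146 z32 [540.8  -8.5] z50 [540.7  -3.9] z90 [540.4   6.4]
[230.2 236.5] 68 z32 [506.4 -33.8] z50 [509.3 -27. ] z90 [515.8 -11.7]
[282.9 273.2] 193 z32 [543.1 -59.1] z50 [542.8 -49.9] z90 [542.  -29.7]
4.7833 [543.4 -30.5 153.5] F [-3.5  0.3  5.6] M [-0.08  0.35 -0.04] w 24.01755910781687
[184.4 142.7] 254 [475.3  28. ]
[204.4 128.2] 294 [488.6  37.5]
[386.5 131.4] 260 [604.4  42.1]
[362.3 128.5] 327 [588.1  42.4]
```

Call:
{"fn": "drive_tool", "kwargs": {"increments": [0, 0, -8, 0, -1, 0, 0, -8, 0, -1]}}

```text
t: 5.0
eef_pos: [543.4, -36.5, 153.4]
eef_rot: [0.71, -0.704, -0.015, 0.02]
force: [-1.3, 8.5, 2.8]
gripper_width: 23.6
```

```bash
python3 -c "from h import *;look()"; python3 pl.py
```

```text
[204.1 123.3] 327 z32 [488.2  35.3] z50 [492.8  35.5] z90 [502.9  35.9]
[283.1 197.3] 147 z32 [540.6 -10.3] z50 [540.5  -6.1] z90 [540.3   3.2]
[230.  237.5] 67 z32 [506.3 -39.8] z50 [509.2 -33. ] z90 [515.8 -17.9]
[282.7 267.2] 200 z32 [542.8 -59.7] z50 [542.5 -51.1] z90 [541.9 -32.1]
5.05 [543.4 -36.4 153.4] F [-0.9  8.6  3.7] M [ 1.58 -0.05  0.05] w 24.01227618734638
[184.1 144. ] 241 [475.1  21.8]
[204.2 123.3] 299 [488.3  35.3]
[387.1 134. ] 252 [605.1  35. ]
[362.1 123. ] 322 [587.8  40.5]
```

Call:
{"fn": "drive_tool", "kwargs": {"increments": [0, 0, 4, 0, -1, 0, 0, 4, 0, -1, 0, 0, 4, 0, -1, 0, 0, 0, 0, -1, 0, 0, -3, 0, -1, 0, 0, -6, 0, -1], "force": 40}}

```text
t: 5.6
eef_pos: [543.6, -38.4, 153.5]
eef_rot: [0.713, -0.7, -0.014, 0.02]
force: [-0.8, 18.2, 6.5]
gripper_width: 23.8
```

```bash
python3 -c "from h import *;look()"; python3 pl.py
```

```text
[204.4 123.1] 321 z32 [488.4  34.7] z50 [492.9  34.7] z90 [503.   34.7]
[283.  197.3] 147 z32 [540.6 -11.1] z50 [540.5  -7.1] z90 [540.4   1.9]
[201.2 235.4] 237 z32 [486.2 -40.3] z50 [490.9 -33.7] z90 [501.4 -19. ]
[229.8 238.8] 81 z32 [506.2 -41.5] z50 [509.1 -34.8] z90 [515.7 -19.9]
[282.7 267.1] 199 z32 [542.8 -60.2] z50 [542.5 -51.9] z90 [542.  -33.3]
5.65 [543.6 -39.  153.5] F [-0.5 16.7  5.6] M [ 2.91 -0.13 -0.01] w 23.738990222863908
[183.5 142.4] 215 [474.6  21.3]
[204.5 123. ] 293 [488.5  34. ]
[386.9 132.7] 282 [605.2  34.2]
[361.9 122.8] 320 [588.  39.]
```

The plate now holds against 17 N because there is no upward pull, and the tool itself starts to tilt the right way. Continuing the push to the right.

Call:
{"fn": "drive_tool", "kwargs": {"increments": [0, 0, -4, 0, -1, 0, 0, -7, 0, -1, 0, 0, -10, 0, -1, 0, 0, -10, 0, -1], "force": 40}}

```text
t: 6.03
eef_pos: [544.0, -45.2, 153.7]
eef_rot: [0.716, -0.698, -0.014, 0.02]
force: [-0.5, 15.4, 6.7]
gripper_width: 23.5
```

```bash
python3 -c "from h import *;look('pics/w2.png')"; python3 pl.py
```

```text
[204.6 122.8] 322 z32 [488.7  29.1] z50 [493.2  28.9] z90 [503.3  28.6]
[361.6 122.7] 342 z32 [588.4  34. ] z50 [584.2  33.4] z90 [574.8  32.1]
[283.1 197.2] 147 z32 [541.  -17.1] z50 [540.9 -13.2] z90 [540.8  -4.5]
[223.6 234.7] 163 z32 [502.2 -44.8] z50 [505.5 -38.5] z90 [513.  -24.4]
[282.7 267.1] 201 z32 [543.1 -66.2] z50 [542.9 -58. ] z90 [542.3 -39.8]
6.0833 [544.  -45.1 153.7] F [-0.5 15.2  7.4] M [ 2.72 -0.03 -0.01] w 23.727509962200916
[182.8 139.3] 227 [474.2  18.3]
[204.6 122.8] 286 [488.7  29.1]
[386.8 132.7] 290 [605.7  29.1]
[361.7 122.6] 312 [588.4  34. ]
```

View pics/w2.png

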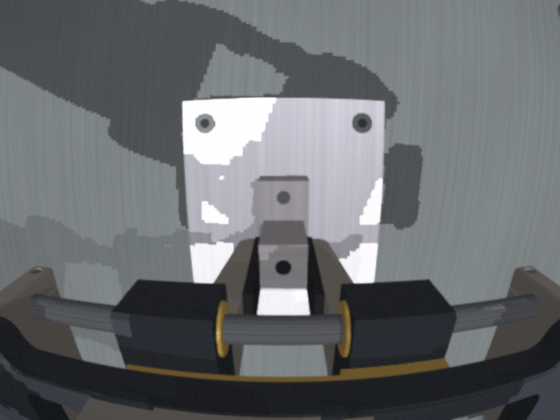

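Quasi-static friction marginally holds the tongue: the plate slides at about 15 N, and tipping from home needs about 22 N. Brisk strokes use the plate's inertia, so I'll rock quickly to and fro with a slight easing up.

Call:
{"fn": "drive_tool", "kwargs": {"increments": [0, 0, 14, 0, -1, 0, 0, 16, 0, -1, 0, -0.5, -4, 0, -1, 0, -0.5, -6, 0, -1, 0, -0.5, 14, 0, -1, 0, -0.5, 16, 0, -1, 0, -0.7, -4, 0, -1, 0, -0.7, -6, 0, -1, 0, -0.7, 14, 0, -1, 0, -0.7, 16, 0, -1], "force": 45}}

```text
t: 6.97
eef_pos: [543.4, -29.5, 154.8]
eef_rot: [0.715, -0.699, -0.015, 0.02]
force: [1.0, -10.0, -3.8]
gripper_width: 23.9
```

```bash
python3 -c "from h import *;look()"; python3 pl.py
```

```text
[205.5 130.9] 307 z32 [488.6  39.1] z50 [493.1  39.4] z90 [503.   40.2]
[283.1 200.9] 145 z32 [540.6  -4.4] z50 [ 5.405e+02 -3.000e-01] z90 [540.3   8.9]
[229.9 237.9] 70 z32 [505.9 -32. ] z50 [508.8 -25.4] z90 [515.4 -10.8]
[282.8 267.8] 204 z32 [542.8 -51.9] z50 [542.5 -43.6] z90 [541.9 -25.2]
7.0167 [543.4 -29.7 154.8] F [ 1.6 -4.2 -1.9] M [-1.02 -0.42 -0.07] w 23.938614485644834
[189.8 128.6] 394 [478.   40.4]
[205.6 130.8] 282 [488.7  39. ]
[379.8 124.5] 440 [600.2  49.2]
[361.3 131.1] 313 [588.2  43.8]
```

The strokes worked: the TCP rose about 1.3 mm with almost no pull (2–4 N), so the block is walking up. More of the same, re-centred.

Call:
{"fn": "drive_tool", "kwargs": {"increments": [0, 0, -12, 0, -1, 0, -0.4, -20, 0, -1, 0, -0.7, -8, 0, -1, 0, -1, 0, 0, -1, 0, -1, -12, 0, -1, 0, -1.3, -20, 0, -1, 0, -1.6, -8, 0, -1, 0, -1.8, 0, 0, -1, 0, -1.8, -12, 0, -1, 0, -2, -20, 0, -1]}}

```text
t: 7.9
eef_pos: [542.7, -46.6, 154.4]
eef_rot: [0.718, -0.695, -0.013, 0.022]
force: [-0.7, 9.6, -6.3]
gripper_width: 23.6
```

```bash
python3 -c "from h import *;look()"; python3 pl.py
```

```text
[205.5 121.7] 317 z32 [487.   29.1] z50 [491.6  28.8] z90 [501.7  28. ]
[361.5 121.9] 347 z32 [586.7  33.9] z50 [582.5  33.2] z90 [573.3  31.5]
[283.3 196.9] 146 z32 [539.3 -17.7] z50 [539.3 -14. ] z90 [539.3  -5.7]
[204.2 236.5] 307 z32 [486.6 -48. ] z50 [491.2 -41.6] z90 [501.4 -27.4]
[353.8 241.9] 346 z32 [588.9 -46.4] z50 [584.5 -40.1] z90 [574.9 -26.2]
[282.8 267. ] 200 z32 [541.4 -67.1] z50 [541.2 -59. ] z90 [540.8 -41.1]
7.95 [542.9 -48.7 154.5] F [-0.8  6.7 -7.1] M [ 1.82 -0.18  0.03] w 23.816100950253347
[182.9 138.1] 248 [472.2  15.8]
[205.2 121.9] 292 [487.1  26.5]
[386.5 132.5] 322 [604.2  26.1]
[361.5 122. ] 320 [586.8  31.4]
```

Call:
{"fn": "drive_tool", "kwargs": {"increments": [0, -1, 6, 0, -1, 0, -1, 12, 0, -1, 0, -1, 18, 0, -1, 0, -1, 20, 0, -1], "force": 22}}

```text
t: 8.33
eef_pos: [541.1, -29.2, 154.8]
eef_rot: [0.716, -0.698, -0.012, 0.022]
force: [0.9, -6.5, -13.7]
gripper_width: 23.4
```

```bash
python3 -c "from h import *;look()"; python3 pl.py
```

```text
[205.5 124.3] 312 z32 [485.4  44.1] z50 [490.  44.] z90 [500.2  43.8]
[222.6 170.1] 167 z32 [497.5  14.6] z50 [501.   17.1] z90 [508.9  22.6]
[283.3 197.9] 149 z32 [537.6  -1.8] z50 [537.6   2.1] z90 [537.7  10.8]
[229.7 238.1] 73 z32 [502.7 -31.5] z50 [505.7 -25. ] z90 [512.6 -10.5]
[282.7 267.1] 201 z32 [539.6 -50.7] z50 [539.5 -42.5] z90 [539.1 -24.3]
8.3833 [541.1 -28.9 154.8] F [  0.6  -5.2 -13.1] M [-1.23 -0.6  -0.13] w 23.95519432976968
[183.2 137.4] 280 [470.4  35.8]
[205.5 124.2] 288 [485.3  44.5]
[386.6 132.8] 313 [602.3  45.4]
[361.4 124.5] 318 [585.   49.3]
```

Lifting even 13 N frees the plate to slide (now +15 mm). I'll bring it back by pushing right with a light downward press and see how much tilt that gives.

Call:
{"fn": "drive_tool", "kwargs": {"increments": [0, 1, -4, 0, -1, 0, 2, -8, 0, -1, 0, 2, -12, 0, -1, 0, 2, -16, 0, -1, 0, 2, -20, 0, -1], "force": 35}}

```text
t: 8.85
eef_pos: [542.8, -44.6, 154.3]
eef_rot: [0.72, -0.693, -0.013, 0.021]
force: [-1.9, 19.7, 7.5]
gripper_width: 23.7
```

```bash
python3 -c "from h import *;look()"; python3 pl.py
```

```text
[205.5 121.9] 329 z32 [487.1  31.7] z50 [491.6  31.3] z90 [501.8  30.3]
[361.3 122. ] 345 z32 [586.8  36.5] z50 [582.7  35.6] z90 [573.5  33.8]
[221.2 173. ] 200 z32 [498.4  -1.2] z50 [502.    1.3] z90 [510.    6.7]
[283.2 196.9] 145 z32 [539.3 -15. ] z50 [539.3 -11.4] z90 [539.4  -3.3]
[282.8 266.7] 197 z32 [541.5 -64. ] z50 [541.3 -56.1] z90 [540.9 -38.5]
8.9 [542.9 -45.6 154.3] F [-1.9 17.1  7.2] M [ 3.27  0.19 -0.01] w 23.793421100846007
[182.4 136. ] 253 [471.8  21.2]
[205.4 121.9] 289 [487.2  30.5]
[386.5 132.2] 333 [604.3  30.3]
[361.2 122. ] 319 [586.8  35.3]
```

Still only about 0.03 rad of tilt. I'll break the initial stiction with one short brisk upward nudge of 4 mm. That can't raise the plate past 4 mm, under its 6 mm limit. Then back to rocking.

Call:
{"fn": "drive_tool", "kwargs": {"increments": [0, 0, 4, 0, -1, 0, 0, 4, 0, -1, 0, 0, 4, 0, -1, 0, -4, 4, 0, -1], "force": 60}}

```text
t: 9.28
eef_pos: [541.1, -41.1, 156.1]
eef_rot: [0.72, -0.693, -0.011, 0.023]
force: [-0.3, -0.4, -25.4]
gripper_width: 23.7
```

```bash
python3 -c "from h import *;look()"; python3 pl.py
```

```text
[205.6 122.8] 318 z32 [484.5  34.5] z50 [489.1  34.2] z90 [499.4  33.3]
[221.9 172.6] 188 z32 [496.3   2.2] z50 [499.9   4.6] z90 [507.9  10. ]
[283.2 197.5] 149 z32 [537.1 -12.4] z50 [537.2  -8.7] z90 [ 5.374e+02 -5.000e-01]
[370.5 235.3] 212 z32 [598.3 -35.6] z50 [593.1 -29.9] z90 [581.6 -17.3]
[351.1 247. ] 344 z32 [585.6 -44.6] z50 [581.5 -38.1] z90 [572.3 -23.7]
[282.7 267. ] 198 z32 [539.2 -61.6] z50 [539.1 -53.7] z90 [538.9 -36.1]
9.3333 [540.5 -41.4 156.2] F [ -1.   -0.9 -24.2] M [-0.36 -0.09  0.03] w 23.343230686098018
[182.5 135.7] 242 [467.9  25.7]
[205.2 123.1] 286 [483.4  34.1]
[386.3 132.6] 355 [601.5  34.4]
[360.8 123.1] 308 [583.8  38.9]
```

The pull holds at 24 N, so the plate is just weightless and the tongue isn't slipping. I'll set it back down and rock faster sideways, one-row strokes with no lift, so the plate's inertia adds the missing few newtons.

Call:
{"fn": "drive_tool", "kwargs": {"increments": [0, 2.5, 0, 0, -1, 0, 2.5, 0, 0, -1, 0, 2, 14, 0, -1, 0, 2, -14, 0, -1, 0, 1.5, 14, 0, -1, 0, 1.5, -16, 0, -1, 0, 1, 14, 0, -1, 0, 1, -16, 0, -1, 0, 0.5, 14, 0, -1, 0, 0.5, -16, 0, -1, 0, 0.5, 6, 0, -1], "force": 40}}

```text
t: 10.3
eef_pos: [543.0, -41.8, 158.6]
eef_rot: [0.717, -0.697, -0.012, 0.02]
force: [-0.1, -15.1, -4.3]
gripper_width: 23.8
```

```bash
python3 -c "from h import *;look('pics/w3.png')"; python3 pl.py
```

```text
[206.3 126. ] 298 z32 [487.4  30.9] z50 [491.8  30.8] z90 [501.8  30.7]
[359.5 125.5] 337 z32 [587.   35.8] z50 [583.   35.3] z90 [574.   34.3]
[282.9 195.4] 146 z32 [539.5 -13.2] z50 [539.5  -9.5] z90 [539.6  -1.2]
[207.4 232.5] 347 z32 [488.4 -41.9] z50 [492.8 -35.7] z90 [502.6 -21.9]
[230.5 236.6] 66 z32 [504.7 -43.9] z50 [507.7 -37.5] z90 [514.4 -23.4]
[282.7 260.9] 199 z32 [541.5 -59.9] z50 [541.3 -52.2] z90 [541. -35.]
10.35 [542.7 -37.  158.7] F [-0.9 -6.  -1.9] M [-2.15 -0.29 -0.02] w 23.910652427078507
[187.3 132.2] 463 [473.9  31.6]
[206.6 129.3] 278 [487.2  33.7]
[381.8 127.7] 529 [602.   40.9]
[359.8 129.4] 298 [587.1  38.4]
```

The TCP is 4 mm up at almost no pull, but I can't yet tell whether the block rose or slid in the pads. Comparing boss size before and after.

```bash
python3 - <<'E'
import cv2,numpy as np
a=cv2.imread("pics/w2.png")[165:300,225:340];b=cv2.imread("pics/w3.png")[165:300,225:340]
cv2.imwrite("pics/cmp.png",cv2.resize(np.hstack([a,b]),None,fx=3.4,fy=3.4,interpolation=cv2.INTER_CUBIC))
E
```

```text
(no output)
```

View pics/cmp.png

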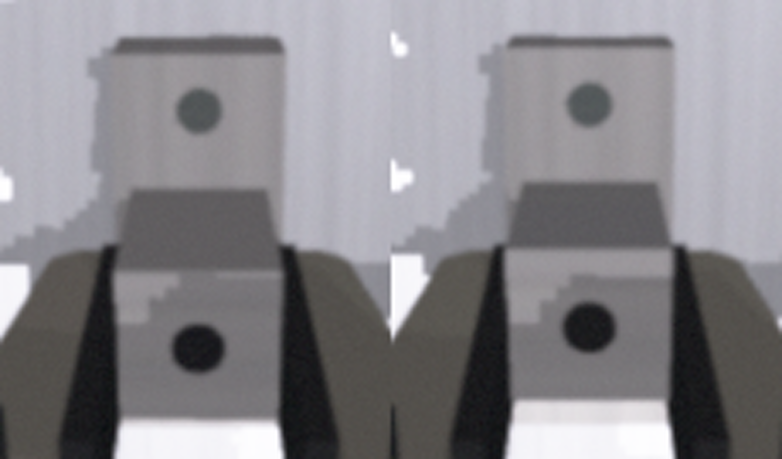

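The second picture shows the boss's front face foreshortened (80 → 65 px) at nearly the same boss width. That suggests a real left tilt and not pad slip. I'll solve the block's tilt and height from these edge points.

```bash
cat > tilt.py <<'E'
from h import *
from scipy.optimize import least_squares
from scipy.spatial.transform import Rotation as Ro
W=dict(np.load("wrist.npz")); F=210/np.tan(np.radians(float(W["fovy"]))/2)
def rot(q): return Ro.from_quat([q[1],q[2],q[3],q[0]]).as_matrix()
R0=rot([.70754609,-.70622503,-.01733498,.01800654]); p0=np.array([546.7486,-39.5933,203.133])
C=W["R"]@R0; ct=W["R"]@p0+W["t"]          # camera in tool frame
def solve(pos,q,vs,name):
    Rc=C@rot(q).T; tc=ct-Rc@np.array(pos)
    yz=np.array([[0,78],[26,38],[12,78],[-12,78],[12,38],[36,38],[36,20]],float)
    def v(y,z): 
        c=Rc@np.array([pos[0],y,z])+tc; a=np.arctan2(np.hypot(c[0],c[1]),c[2]); return W["cy"]+F*a*c[1]/np.hypot(c[0],c[1])
    def res(p): 
        y0,z0,th=p; c,s=np.cos(th),np.sin(th)
        return [v(y0+c*a+s*b, z0-s*a+c*b)-m for (a,b),m in zip(yz,vs)]
    r=least_squares(res,[pos[1],12,0]); print(name,"foot y,z",r.x[:2].round(1),"tilt left",r.x[2].round(3),"res",r.fun.round(1))
if __name__=="__main__":
    solve([544,-45.2,153.7],[.716,-.698,-.014,.02],[267.1,197.2,244.4,287.9,220.9,180.9,176.2],"w2")
    solve([543,-41.8,158.6],[.717,-.697,-.012,.02],[260.9,195.4,237.9,282.6,218.8,179.1,175.9],"w3")
E
python3 tilt.py
```

```text
w2 foot y,z [-37.8   9.5] tilt left -0.009 res [-0.2  0.5 -0.1  0.2 -0.4  0.  -0.1]
w3 foot y,z [-35.3  12.6] tilt left 0.037 res [-0.   0.3 -0.1  0.1 -0.3 -0.  -0. ]
```

The fit is good (residuals under 0.5 px). The block has risen about 3 mm and tilts about 0.045 left relative to the earlier frame, so brisk rocking works. Continuing with a little more dwell and gentle easing.

Call:
{"fn": "drive_tool", "kwargs": {"increments": [0, 0, -16, 0, -1, 0, 0, -18, 0, -1, 0, 0, 10, 0, -1, 0, -0.3, 14, 0, -1, 0, -0.3, -16, 0, -1, 0, -0.6, -18, 0, -1, 0, -0.6, 10, 0, -1, 0, -0.9, 14, 0, -1], "force": 40}}

```text
t: 11.07
eef_pos: [543.1, -23.9, 161.3]
eef_rot: [0.716, -0.697, -0.014, 0.02]
force: [1.0, -8.3, -9.8]
gripper_width: 23.4
```

```bash
cat >> tilt.py <<'E'
def auto(save="pics/last.png"):
    from rig import grab_frame, telemetry
    o0=telemetry.get_obs(); f=grab_frame("wrist"); o=telemetry.get_obs()
    cv2.imwrite(save,f["image"][:,:,::-1]); g=cv2.cvtColor(f["image"],cv2.COLOR_RGB2GRAY)
    d=cv2.morphologyEx(g,cv2.MORPH_BLACKHAT,np.ones((19,19)))
    n,_,st,c=cv2.connectedComponentsWithStats((d>28).astype(np.uint8))
    def hole(u0,u1,v0,v1,z):
        k=[p for s,p in zip(st[1:],c[1:]) if 60<s[4]<450 and .75<s[2]/s[3]<1.35 and u0<p[0]<u1 and v0<p[1]<v1]
        return k[0] if k else np.array([np.nan]*2)
    P=[hole(193,222,95,160,0),hole(345,375,95,160,0)]; sh=hole(270,296,165,225,0); bo=hole(270,296,235,300,0)
    pm=np.mean([fray(f,p,32)[:2] for p in P],0)
    col=g[165:300,272:277].mean(1); e=np.abs(np.gradient(cv2.GaussianBlur(col.reshape(-1,1),(1,5),0).ravel()))
    pk=[int(i)+165 for i in range(2,len(e)-2) if e[i]==e[i-2:i+3].max() and e[i]>5]
    print("plate hole mid",pm.round(1),"(home 541.5,31.5)  edges",pk,"sh",sh.round(1),"boss",bo.round(1))
    # tilt+height from the two holes and the clear edges given
    Rc,tc=np.array(f["R"]),np.array(f["t"])
    def v(y,z):
        q=Rc@np.array([o0["eef_pos"][0],y,z])+tc; r=np.hypot(q[0],q[1]); return f["cy"]+F*np.arctan2(r,q[2])*q[1]/r
    yz=np.array([[0,78],[26,38],[12,78],[-12,78],[12,38],[36,38]],float)
    vs=[bo[1],sh[1]]+[0]*4
    y0,z0,th=o0["eef_pos"][1],12.,0.
    def res(p,idx):
        c_,s_=np.cos(p[2]),np.sin(p[2]); return [v(p[0]+c_*a+s_*b,p[1]-s_*a+c_*b)-vs[i] for i,(a,b) in enumerate(yz) if i in idx]
    # match predicted edges to nearest peaks after a first guess from holes with z fixed
    r=least_squares(lambda p:res([p[0],9.5+max(0,o0["eef_pos"][2]-154),p[1]],[0,1]),[y0,0]); p=[r.x[0],9.5+max(0,o0["eef_pos"][2]-154),r.x[1]]
    idx=[0,1]
    for i in range(2,6):
        a,b=yz[i]; m=v(p[0]+np.cos(p[2])*a+np.sin(p[2])*b,p[1]-np.sin(p[2])*a+np.cos(p[2])*b)
        if pk:
            k=min(pk,key=lambda q:abs(q-m))
            if abs(k-m)<6: vs[i]=k; idx.append(i)
    r=least_squares(lambda p:res(p,idx),p,loss="soft_l1"); print("foot y,z",r.x[:2].round(1),"raised",(r.x[1]-9.5).round(1),"tilt",r.x[2].round(3),idx,np.round(res(r.x,idx),1))
    q=o["eef_rot"]; print(o["t"],o["eef_pos"].round(1),"tooltilt",round(2*np.arctan2(-q[1],q[0])-np.pi/2,4),"F",o["force"].round(1),"w",o["gripper_width"].round(2))
E
python3 -c "from tilt import auto;auto()"
```

```text
plate hole mid [538.2  41.4] (home 541.5,31.5)  edges [184, 225, 238, 246, 258, 283] sh [283.2 202.1] boss [282.7 261. ]
foot y,z [-26.5  17.1] raised 7.6 tilt 0.13 [0, 1, 2, 3, 4, 5] [ 0.  -0.4 -0.3  0.4 -0.7  1.3]Traceback (most recent call last):
  File "<string>", line 1, in <module>
    from tilt import auto;auto()
                          ~~~~^^
  File "tilt.py", line 52, in auto
    q=o["eef_rot"]; print(o["t"],o["eef_pos"].round(1),"tooltilt",round(2*np.arctan2(-q[1],q[0])-np.pi/2,4),"F",o["force"].round(1),"w",o["gripper_width"].round(2))
                                                                                                                                        ^^^^^^^^^^^^^^^^^^^^^^^^
AttributeError: 'float' object has no attribute 'round'
```

Now it tilts 0.13 rad left and is raised about 7.6 mm. Next: slower controlled right tip.

Call:
{"fn": "drive_tool", "kwargs": {"increments": [0, 0, -7, 0, -1, 0, 0.5, -14, 0, -1, 0, 0.5, -21, 0, -1, 0, 0.5, -24, 0, -1]}}

```text
t: 11.45
eef_pos: [544.4, -45.0, 160.7]
eef_rot: [0.72, -0.694, -0.014, 0.02]
force: [-1.3, 14.6, 0.7]
gripper_width: 23.8
```

```bash
sed -i 's/o\["gripper_width"\].round(2)/o["gripper_width"]/' tilt.py; python3 -c "from tilt import auto;auto()"
```

```text
plate hole mid [538.8  31. ] (home 541.5,31.5)  edges [175, 179, 218, 237, 257, 282, 289] sh [283.1 195.4] boss [282.9 260.3]
foot y,z [-38.6  16.9] raised 7.4 tilt 0.033 [0, 1, 2, 3, 4, 5] [-0.2  0.   0.2 -0.   0.2 -0.2]
11.5 [544.4 -45.5 160.7] tooltilt -0.0357 F [-1.5 11.5 -1. ] w 23.806474703565954
```

Call:
{"fn": "drive_tool", "kwargs": {"increments": [0, 1, 4, 0, -1, 0, 1, 4, 0, -1, 0, 1, -14, 0, -1, 0, 1, -16, 0, -1], "force": 30}}

```text
t: 11.83
eef_pos: [545.1, -60.4, 159.4]
eef_rot: [0.722, -0.692, -0.013, 0.019]
force: [-1.0, 14.0, -0.5]
gripper_width: 23.6
```

```bash
python3 -c "from tilt import auto;auto()"
```

```text
plate hole mid [539.   29.1] (home 541.5,31.5)  edges [170, 209, 238, 249, 256, 279] sh [283.  186.7] boss [282.8 259.5]
foot y,z [-41.2  14.2] raised 4.7 tilt -0.131 [0, 1, 2, 3, 4, 5] [-0.2 -0.1  0.   0.2 -0.1  0.2]
11.8833 [545.1 -60.2 159.4] tooltilt -0.0418 F [-1.2  7.8 -2.3] w 23.503260465156508
```

Right tip of −0.13 with the plate near home. Now left again with a slight lift, same style.

Call:
{"fn": "drive_tool", "kwargs": {"increments": [0, -0.5, 14, 0, -1, 0, -1, 21, 0, -1, 0, -1, 21, 0, -1]}}

```text
t: 12.13
eef_pos: [544.1, -39.4, 161.2]
eef_rot: [0.721, -0.693, -0.014, 0.019]
force: [0.5, -1.4, -8.6]
gripper_width: 24.0
```

```bash
python3 -c "from tilt import auto;auto()"
```

```text
plate hole mid [538.6  38.3] (home 541.5,31.5)  edges [174, 178, 217, 237, 249, 257, 281, 288] sh [283.1 194.5] boss [282.9 259.7]
foot y,z [-31.4  15.6] raised 6.1 tilt 0.01 [0, 1, 2, 3, 4, 5] [-0.1 -0.   0.   0.  -0.   0. ]
12.1833 [544.2 -39.4 161.2] tooltilt -0.0411 F [ 0.7 -1.3 -8.6] w 23.591829468416
```

Call:
{"fn": "drive_tool", "kwargs": {"increments": [0, 0.5, -4, 0, -1, 0, 0.5, -4, 0, -1, 0, 0.5, 14, 0, -1, 0, 0.5, 16, 0, -1]}}

```text
t: 12.52
eef_pos: [543.8, -24.3, 161.8]
eef_rot: [0.72, -0.693, -0.014, 0.019]
force: [0.2, -10.0, -6.7]
gripper_width: 23.7
```

```bash
python3 -c "from tilt import auto;auto()"
```

```text
plate hole mid [538.9  42.9] (home 541.5,31.5)  edges [184, 187, 225, 237, 247, 256, 282] sh [283.1 202. ] boss [282.8 260.3]
foot y,z [-27.1  14.2] raised 4.7 tilt 0.13 [0, 1, 2, 3, 4, 5] [-0.2  0.7  0.2  0.1 -0.1 -0.4]
12.5667 [543.8 -24.4 161.8] tooltilt -0.0379 F [-0.6 -3.9 -5.5] w 23.732649678872853
```

All three tips are done. Now fast rocking with gentle easing to gain height.

Call:
{"fn": "drive_tool", "kwargs": {"increments": [0, 0, -24, 0, -1, 0, 0, -26, 0, -1, 0, -0.5, 4, 0, -1, 0, -1, 6, 0, -1, 0, -1, -24, 0, -1, 0, -1.5, -26, 0, -1, 0, -2, 2, 0, -1, 0, -2.5, 4, 0, -1, 0, -2.5, -24, 0, -1, 0, -3, -28, 0, -1], "force": 40}}

```text
t: 13.4
eef_pos: [544.8, -52.2, 163.2]
eef_rot: [0.722, -0.692, -0.014, 0.02]
force: [0.4, 7.4, -9.2]
gripper_width: 23.7
```

```bash
python3 -c "from tilt import auto;auto()"
```

```text
plate hole mid [538.7  39.7] (home 541.5,31.5)  edges [168, 207, 235, 252, 276] sh [283.1 184.5] boss [282.8 256.9]
foot y,z [-32.   16.9] raised 7.4 tilt -0.13 [0, 1, 2, 3, 4, 5] [-0.4  0.1  0.1  0.3 -0.2  0.1]
13.45 [544.8 -52.5 163.2] tooltilt -0.0418 F [-0.1  2.6 -9. ] w 23.631733769349836
```

Call:
{"fn": "drive_tool", "kwargs": {"increments": [0, 0, 20, 0, -1, 0, -0.7, 24, 0, -1, 0, -1, -6, 0, -1, 0, -1.5, -8, 0, -1, 0, -2, 18, 0, -1, 0, -2.5, 21, 0, -1, 0, -3, -6, 0, -1, 0, -3.5, -8, 0, -1, 0, -4, 18, 0, -1, 0, -4.5, 20, 0, -1, 0, -5, -6, 0, -1, 0, -5, -8, 0, -1]}}

```text
t: 14.45
eef_pos: [544.9, -60.5, 167.6]
eef_rot: [0.723, -0.691, -0.013, 0.019]
force: [-0.1, 9.3, -4.4]
gripper_width: 23.3
```

```bash
python3 -c "from tilt import auto;auto()"
```

```text
plate hole mid [538.5  32.9] (home 541.5,31.5)  edges [167, 204, 232, 249, 273] sh [283. 182.] boss [282.8 253.6]
foot y,z [-38.6  18.2] raised 8.7 tilt -0.143 [0, 1, 2, 3, 4, 5] [-0.3  0.4  0.4 -0.1  0.3 -0.7]
14.5 [544.9 -60.3 167.7] tooltilt -0.0451 F [ 0.   3.  -7.2] w 23.630752830875668
```

Height is up to 8.7 mm, but the pads crept toward the boss top. Regrip about 8 mm lower; slot friction holds the block.

Call:
{"fn": "drive_tool", "kwargs": {"increments": [0, 0, 0, 0, -0.3, 0, 0, 0, 0, -0.3, 0, 8, 1, 0, -0.3, 0, 8, 1, 0, -0.3, 0, 8, 1, 0, -1, 0, 8, 1, 0, -1, 0, 8, 1, 0, -1, 0, 8, 1, 0, -1, 0, 8, 1, 0, -1], "force": 45}}

```text
t: 15.25
eef_pos: [544.9, -58.9, 159.8]
eef_rot: [0.723, -0.691, -0.013, 0.019]
force: [0.3, 0.8, -0.5]
gripper_width: 23.6
```

Call:
{"fn": "drive_tool", "kwargs": {"increments": [0, 0, 18, 0, -1, 0, -0.5, 24, 0, -1, 0, -1, -6, 0, -1, 0, -1.5, -8, 0, -1, 0, -2, 18, 0, -1, 0, -2.5, 21, 0, -1, 0, -3, -6, 0, -1, 0, -3.5, -8, 0, -1, 0, -4, 18, 0, -1, 0, -4.5, 20, 0, -1]}}

```text
t: 16.08
eef_pos: [543.2, -38.4, 164.1]
eef_rot: [0.722, -0.691, -0.012, 0.02]
force: [1.3, -3.9, -14.7]
gripper_width: 23.6
```

```bash
python3 -c "from tilt import auto;auto()"
```

```text
plate hole mid [537.6  36.3] (home 541.5,31.5)  edges [177, 180, 220, 237, 251, 257, 283, 292] sh [283.1 196.4] boss [282.9 260.7]
foot y,z [-32.5  23.1] raised 13.6 tilt 0.056 [0, 1, 2, 3, 4, 5] [-0.1  0.3  0.   0.1 -0.2 -0.1]
16.1333 [543.2 -38.5 164.1] tooltilt -0.0442 F [ -0.3  -0.3 -10.9] w 23.821877290699568
```

Call:
{"fn": "drive_tool", "kwargs": {"increments": [0, 0, -18, 0, -1, 0, -0.5, -20, 0, -1, 0, -1, 6, 0, -1, 0, -1.5, 8, 0, -1, 0, -2, -18, 0, -1, 0, -2.5, -20, 0, -1, 0, -3, 4, 0, -1, 0, -3.5, 6, 0, -1, 0, -4, -10, 0, -1, 0, -4, -10, 0, -1]}}

```text
t: 16.97
eef_pos: [543.2, -48.1, 167.1]
eef_rot: [0.724, -0.69, -0.012, 0.021]
force: [-0.1, 5.5, -7.6]
gripper_width: 23.6
```

```bash
python3 -c "from tilt import auto;auto()"
```

```text
plate hole mid [536.9  33.5] (home 541.5,31.5)  edges [172, 175, 215, 237, 252, 256, 281, 286] sh [283. 192.] boss [282.9 259.6]
foot y,z [-35.8  24.1] raised 14.6 tilt -0.026 [0, 1, 2, 3, 4, 5] [ 0.1 -0.1 -0.1  0.1 -0.2  0.2]
17.0167 [543.2 -48.  167.2] tooltilt -0.0473 F [-0.8  4.3 -7. ] w 23.546880855077006
```

Call:
{"fn": "drive_tool", "kwargs": {"increments": [0, 0, 14, 0, -1, 0, -0.5, 18, 0, -1, 0, -1, -12, 0, -1, 0, -1.5, -14, 0, -1, 0, -2, 14, 0, -1, 0, -2.5, 16, 0, -1, 0, -3, -12, 0, -1, 0, -3.5, -14, 0, -1, 0, -4, 8, 0, -1, 0, -4, 6, 0, -1]}}

```text
t: 17.85
eef_pos: [544.8, -40.6, 174.6]
eef_rot: [0.723, -0.69, -0.014, 0.019]
force: [-0.2, -1.5, 2.1]
gripper_width: 23.4
```

```bash
python3 -c "from tilt import auto;auto()"
```

```text
plate hole mid [536.3  35.3] (home 541.5,31.5)  edges [169, 209, 240, 258, 281] sh [283.2 185.7] boss [283.  261.3]
foot y,z [-18.9  33.2] raised 23.7 tilt -0.156 [0, 1, 2, 3, 4, 5] [ 0.   0.2 -0.2  0.2 -0.5  0.2]
17.9 [544.8 -42.  174.3] tooltilt -0.0448 F [ 0.  -1.1  4. ] w 23.645969331900908
```

The tongue came out: raised 23.7 mm, but the block swung to −0.156 and its foot is about 16 mm left of the slot. I'll lift, shift right so the low end of the tongue is over solid plate, and press it level there.

Call:
{"fn": "drive_tool", "kwargs": {"increments": [0, -4, 0, 0, -1, 0, -8, 0, 0, -1, 0, -12, 0, 0, -1, 0, -12, -8, 0, -1, 0, -12, -16, 0, -1, 0, -12, -24, 0, -1, 0, -12, -28, 0, -1, 0, -12, -28, 0, -1, 0, -12, -28, 0, -1], "force": 40}}

```text
t: 18.65
eef_pos: [546.0, -70.9, 184.7]
eef_rot: [0.723, -0.691, -0.013, 0.019]
force: [-0.2, -0.1, -4.4]
gripper_width: 24.0
```

```bash
python3 -c "from tilt import auto;auto('pics/w5.png')"
```

```text
plate hole mid [nan nan] (home 541.5,31.5)  edges [168, 208, 239, 258, 281, 286] sh [283.1 185.5] boss [283.  261.5]
foot y,z [-48.9  45. ] raised 35.5 tilt -0.149 [0, 1, 2, 3, 4, 5] [-0.4 -0.3  0.2  0.2  0.1  0.2]
18.7 [546.1 -70.5 184.7] tooltilt -0.0454 F [-0.1 -0.3 -3.8] w 23.463860045072753
```

View pics/w5.png

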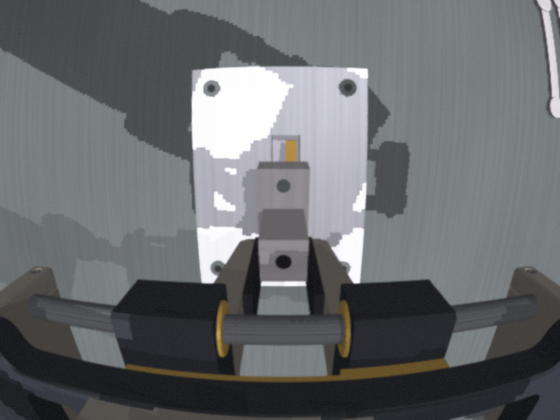

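The block is free in the gripper, with its wrist load equal to its weight (about 4 N). The plate is flat with holes at (211,88) and (348,88), and the slot end shows at (285,137). Lower 14.5 mm to level the block on the solid plate.

Call:
{"fn": "drive_tool", "kwargs": {"increments": [0, 4, 0, 0, -1, 0, 8, 0, 0, -1, 0, 11, 0, 0, -1, 0, 13, 0, 0, -1, 0, 14.5, 0, 0, -1, 0, 14.5, 0, 0, -1], "force": 22}}

```text
t: 19.2
eef_pos: [547.8, -69.4, 175.0]
eef_rot: [0.723, -0.691, -0.015, 0.018]
force: [-6.9, 4.9, 23.7]
gripper_width: 24.1
```

```bash
python3 -c "
from h import *
f=dict(np.load('wrist.npz'))
" ; python3 -c "from tilt import auto;auto()"
```

```text
plate hole mid [nan nan] (home 541.5,31.5)  edges [168, 208, 239, 281, 293] sh [283.3 185.6] boss [283.7 260.9]
foot y,z [-47.5  35.1] raised 25.6 tilt -0.147 [0, 1, 2, 3, 4, 5] [-0.  -0.4  0.   0.1  0.1  0.3]
19.25 [547.7 -69.3 175. ] tooltilt -0.0457 F [-6.7  5.1 23.6] w 24.383393328029356
```

The pads hold it too stiffly to pivot, and over the slot it could drop back in. I'll set it on the solid plate beside the slot (+x 30 mm), where it can settle flat, then regrip.

Call:
{"fn": "drive_tool", "kwargs": {"increments": [0, -4, 0, 0, -1, 0, -8, 0, 0, -1, 0, -8, 10, 0, -1, 20, -8, 15, 0, -1, 30, -8, 15, 0, -1, 30, -8, 15, 0, -1, 30, -4, 15, 0, -1, 30, -1, 15, 0, -1, 30, 0, 15, 0, -1, 30, 0, 15, 0, -1], "force": 30}}

```text
t: 20.08
eef_pos: [576.3, -52.7, 175.6]
eef_rot: [0.723, -0.69, -0.015, 0.018]
force: [-1.7, 1.5, 2.2]
gripper_width: 23.6
```

```bash
python3 -c "from tilt import auto;auto()"
```

```text
plate hole mid [nan nan] (home 541.5,31.5)  edges [168, 208, 239, 254, 281] sh [283.3 185.6] boss [283.4 260.9]
foot y,z [-30.7  35.8] raised 26.3 tilt -0.148 [0, 1, 2, 3, 4, 5] [-0.1 -0.3  0.   0.1  0.1  0.3]
20.1333 [576.3 -52.8 175.6] tooltilt -0.0464 F [-2.1  1.4  1.7] w 23.49890763639994
```

Call:
{"fn": "drive_tool", "kwargs": {"increments": [0, 0, 0, 0, -0.35, 0, 0, 0, 0, -0.35, 0, 0, 0, 0, -0.35, 0, 0, 6, 0, -0.35, 0, 4, 12, 0, -0.35, 0, 8, 17, 0, -0.35, 0, 10, 17, 0, -0.35]}}

```text
t: 20.72
eef_pos: [575.0, -33.9, 165.5]
eef_rot: [0.723, -0.69, -0.015, 0.019]
force: [-0.7, -0.8, -0.6]
gripper_width: 29.3
```

```bash
python3 -c "from tilt import auto;auto('pics/w6.png')"
```

```text
plate hole mid [nan nan] (home 541.5,31.5)  edges [185, 190, 231, 255, 265, 276, 283] sh [283.4 207.2] boss [282.8 279. ]
foot y,z [-30.4  33.3] raised 23.8 tilt 0.016 [0, 1, 2, 4, 5] [-0.1  0.1  0.1  0.1 -0.2]
20.7667 [574.9 -34.4 165.2] tooltilt -0.0469 F [ 0.1  0.6 -0.7] w 29.680574321064114
```

View pics/w6.png

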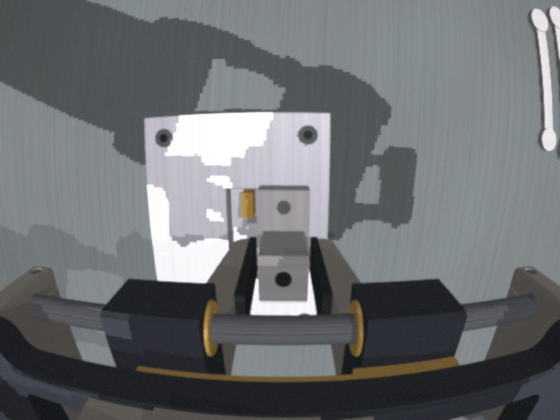

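The block now stands upright on the plate beside the slot (tilt ≈0.01). Boss is centred between the pads; plate holes at (163,138) and (308,134). Grip and lift.

Call:
{"fn": "drive_tool", "kwargs": {"increments": [0, 0, 0.5, 0, -1, 0, 0, 0.5, 0, -1, 0, 0, 0.5, 0, -1, 0, 0, 0.5, 0, -1, 0, 0, 0.5, 0, -1, 0, -4, 0.5, 0, -1, 0, -8, 0.5, 0, -1, 0, -11, 0.5, 0, -1, 0, -11, 0.5, 0, -1, 0, -11, 0.5, 0, -1], "force": 45}}

```text
t: 21.6
eef_pos: [575.1, -34.5, 176.6]
eef_rot: [0.723, -0.69, -0.015, 0.019]
force: [0.5, 1.5, -3.7]
gripper_width: 23.6
```

```bash
python3 -c "from tilt import auto;auto()"; python3 - <<'E'
from h import *
from rig import grab_frame
f=grab_frame("wrist"); g=cv2.cvtColor(f["image"],cv2.COLOR_RGB2GRAY)
d=cv2.morphologyEx(g,cv2.MORPH_BLACKHAT,np.ones((25,25)));n,_,st,c=cv2.connectedComponentsWithStats((d>50).astype(np.uint8))
for s,p in zip(st[1:],c[1:]):
    if 100<s[4]<500 and .7<s[2]/s[3]<1.4 and 90<p[1]<320: print(p.round(1),s[4],"z32",fray(f,p,32)[:2].round(1),"z60",fray(f,p,60)[:2].round(1),"z100",fray(f,p,100)[:2].round(1))
E
```

```text
plate hole mid [nan nan] (home 541.5,31.5)  edges [186, 191, 232, 257, 277, 284] sh [283.4 208.2] boss [282.8 280.4]
foot y,z [-31.3  43.7] raised 34.2 tilt 0.005 [0, 1, 2, 4, 5] [ 0.   0.1 -0.  -0.1 -0. ]
21.65 [574.9 -34.4 176.3] tooltilt -0.0469 F [ 0.1 -0.3 -4.2] w 23.515662163105265
[306.5 133.9] 281 z32 [586.2  37.7] z60 [584.4  37.5] z100 [581.8  37.3]
[168.5 136.4] 221 z32 [486.3  33.1] z60 [496.7  33.4] z100 [511.5  34. ]
[283.3 208.1] 128 z32 [572.6 -16.3] z60 [572.4  -9.9] z100 [572.2  -0.7]
[282.7 280.5] 187 z32 [575.  -73.8] z60 [574.5 -60.4] z100 [573.8 -41.2]
```

Call:
{"fn": "drive_tool", "kwargs": {"increments": [-8, 0, 0, 0, -1, -16, 0, -1, 0, -1, -25, 0, -1.5, 0, -1, -33, 0, -1.7, 0, -1, -33.5, 0, -1.7, 0, -1, -33.5, 0, -1.7, 0, -1, -33.5, 0, -1.7, 0, -1, -33.5, 0, -1.7, 0, -1]}}

```text
t: 22.37
eef_pos: [541.8, -37.8, 176.5]
eef_rot: [0.723, -0.69, -0.015, 0.019]
force: [-0.3, -0.4, -4.5]
gripper_width: 23.9
```

```bash
python3 - <<'E'
from tilt import auto; auto('pics/w7.png')
from rig import grab_frame
import cv2,numpy as np
s=grab_frame("scene")["image"][150:290,170:330,::-1]
cv2.imwrite("pics/fin.png",np.hstack([cv2.resize(s,(480,420),interpolation=2),cv2.imread("pics/w7.png")[:,120:440]]))
E
```

```text
plate hole mid [536.3  35.3] (home 541.5,31.5)  edges [186, 191, 232, 256, 277, 284] sh [283.3 208.2] boss [282.8 280.4]
foot y,z [-34.8  45.4] raised 35.9 tilt 0.022 [0, 1, 2, 4, 5] [-0.3  0.1  0.2  0.2 -0.2]
22.4167 [541.8 -37.8 176.4] tooltilt -0.0468 F [ 0.3  0.2 -4.3] w 23.67948061288125
```

View pics/fin.png

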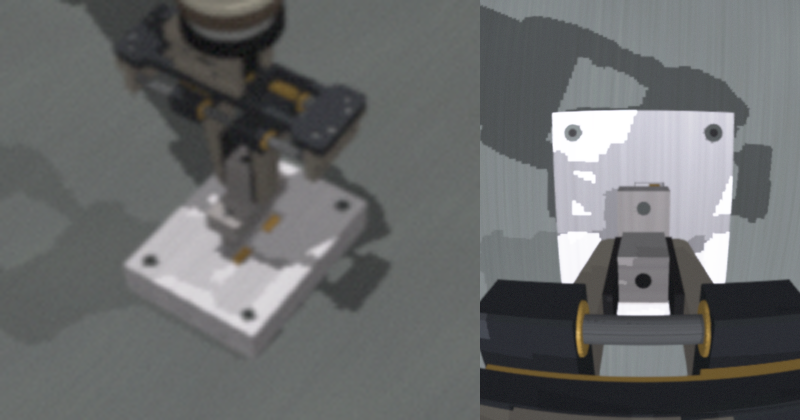

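The block hangs upright over the slot: tilt ≈0.02, foot y −34.8 against slot −34.7, about 11 mm clear, and the wrist carries only its weight. The plate is flat. Handing in.

```bash
python3 -c "
from rig import ticket,telemetry
print(abs(telemetry.get_obs()['qvel']).max()); print(ticket.hand_in())"
```

```text
0.0018585539888431493
the job is handed in; nothing more can be done
None
```

I rocked the block free by its boss (left, right, left and on) and handed in at 22.5 s with it held upright above the slot. The hand-in gave no verdict, so what follows is from my own checks.

**Rocking:** three tips measured in the camera images passed 0.06 rad with the tongue still in the slot: +0.13, −0.13 and +0.13 rad.

**Final state:**

| Check | Measured | Limit |
|---|---|---|
| Block tilt | about 0.02 rad | 0.15 rad |
| Foot offset from slot centre along the slot | about 0.1 mm | 20 mm |
| Tongue clearance above plate | about 11 mm by the TCP lift; the camera fit read 3–5 mm more | 3–25 mm |
| Plate shift from its start | about 6.5 mm, lying flat | 30 mm |
| Load on the wrist | 4.3 N, about the block's own weight | – |

**What did not go to plan:**
- **Plate slid:** slow rocking slid the plate along the slot instead of tipping the block. The largest shift I measured was about 15 mm, and I brought it back. Brisk strokes got the block moving.
- **Straight pull:** at about 9 s I tried one short upward nudge. It took the plate's weight (about 24 N) without freeing the tongue; the TCP rose about 2 mm, so the plate stayed well under its 6 mm limit. I set it back down.
- **Released once:** the tongue came out with the block leaning −0.156 rad. I set the block down on the plate beside the slot, let go so it settled upright, regripped the boss and moved it back over the slot.

The mallet, tool holder and vee block were never approached.

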